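Tip a carton flat and push it home in its row

ROBOT

A 6-joint arm with a two-finger parallel gripper is mounted at the origin on a cart in front of the work surface, level with it; the furniture and walls round the work are solid. World frame = base frame: x ahead of the robot, y to its left, z up, the work surface at z = 0. Lengths are in m, angles in rad, forces in N, time in s.
With the tool pointing down it reaches from about 0.375 to 0.9 m from the base axis. Payload 3.1 kg.
Tool frame: the origin (TCP) lies on the centre line of the jaws, within the pads' length; the fingertips stand 22 mm ahead of it and the grasp point (between the pads) lies 3 mm ahead of it; z points along the fingers, y is the line along which they close (so a half turn about z gives the same grasp; the last joint's range is limited). The gripper opens to 85 mm and grips with 20 to 120 N. Pads are 22 mm wide; open, the fingers measure 114 mm over their backs; the gripper's body (76 mm by 85 mm) begins 54 mm behind the grasp point. The pads swing forward as they close: fully open they stand 13 mm farther back than shut.
Start: joints at [-1.504, 0.527, 1.433, -0, 1.181, -0.178], TCP at [0.152, -0.606, 0.253] pointing down, gripper open.
Joint ranges: [-3.08, 3.08], [-0.75, 2.2], [0.22, 2.44], [-1.43, 4.57], [0, 2.65], [-2.85, 2.85]. Speed limits (rad/s): [2.79, 2.79, 3.14, 3.14, 3.14, 3.14].

INTERFACE

Orientations are given as a unit quaternion [x, y, z, w].
In Python, from station import manip, cam, job gives the robot as it stands (manip), with the cameras (cam) and the job (job).
- The arm moves only by the tool advance, called after "Call:" as name(argument=value, ...) on one line, values as JSON. Schema: {"type":"object","properties":{"offsets":{"type":"array","items":{"type":"array","items":{"type":"array","items":{"type":"number"},"minItems":5,"maxItems":5},"minItems":1,"maxItems":20},"minItems":1,"maxItems":1},"force":{"type":"number"},"only":{"type":"string"},"quiet":{"type":"boolean"},"lines":{"type":"string"}},"required":["offsets"],"additionalProperties":false}. offsets is a list that holds a single list of rows (three levels of brackets), with 1 to 20 rows, each of 5 numbers: dx, dy, dz in shares of 1 m (1.0 is 1 m), then a turn about the tool's z in normalised numbers (1 is pi rad), then the opening from 0.0 (shut) to 1.0 (fully open); each row is the pose to reach, as a shift and turn from the pose commanded when the call began, along the tool's axes at that moment; what a row does not reach only later rows make up. A row lasts 1/10 s, in which the tool goes at most 0.05 m and 0.15 rad, less where a joint would pass 70% of its speed; a pose out of reach is approached as far as the arm can. The fingers move at their own pace and stop on an object; force is the grip in N (left out, the last holds). Time passes only in rows, so rows that do not move let the fingers close. The tool returns the time, the measured TCP pose, the force, the opening and the grip force at its end. only (a regular expression) keeps the lines of the reply that match it, lines (a string "A,B") keeps lines A to B, and quiet returns only ok. Input that does not fit is refused with a message, and nothing moves.
- manip.sense(): the state, without advancing time (a new reading comes with each control period).
- cam.snapshot(name): name is "scene" or "top"; returns a dict with "pixels" (384x512x3 uint8, red, green, blue), "range_z" (384x512 float32, m along the optical axis (not along the pixel's ray), 0 where there is no reading), "fov_y" (degrees; the focal length in pixels is half the picture's height over the tangent of half this angle, whatever the lens; pixels are square), "cx", "cy" (the principal point, pixels), "R" (3x3) and "t" (3): a world point X has camera coordinates R X + t. Camera axes: x right, y down, z forward; pixel columns grow to the right and rows downward; lengths in m; the calibration is good to about 2 mm. A picture is of the moment at which its call begins.
- job.sign_off(): hands the job in; it is judged then, once.
The state is a dict: "t": time; "q": joint angles; "qd": joint speeds; "tau": joint torques, N m; "tcp_pos": TCP position; "tool_rot": TCP orientation; "force": force on the tool from outside, world axes, zero at the start; "ft_torque": the same for the moment, N m; "finger_gap": opening from 0.0 (shut) to 1.0 (fully open); "gripper_force": force on a finger pad.
Only numpy, scipy, OpenCV 4.12 (cv2) and the standard library are available. Lean on these libraries where they do the work, as an engineer would, in place of code of your own. Each camera call takes 0.05 s, during which the arm holds its last target. There are 200 camera calls.

TASK

One carton of key blanks stands on its end in front of the empty place between two flat-lying cartons. With the fingertips, tip it over away from you so that it lies flat with its label face (now facing you) up, then push it along the worktop into the place between its two neighbours until its end is home and square against the metal stop rail. Only push it, do not pick it up, and leave the other cartons, the loupe, the padlock and the oil bottle where they are.

Things in the scene. Friction and masses are not known exactly. Their poses are not given: they have to be found in the camera images.
- carton: The carton to handle, 52 (x) by 85 (y) by 36 mm (z), 0.25 to 0.5 kg. Origin: centre of one 52 by 85 face; +z points from it to the label face, 36 mm off. It starts standing on end, 85 mm tall, y up, +z towards the robot, up to 0.18 rad off square to the rail. Pushed near its top it tips, does not slide, and falls by itself past 25 degrees; then it lies 36 mm high, +z up, +y towards the rail.
- carton_center (a point): The middle of the handled carton's volume: 42 mm above the worktop and 170 to 205 mm in front of the rail's face while it stands, 18 mm high when it lies flat
- stop_rail: Straight aluminium angle rail fixed to the worktop behind the row, 320 mm long and 30 mm high. Origin: on the worktop, at the middle of the front face, which the cartons are pushed against; +x points away from the robot, at right angles to that face, y along the rail, z up. A carton that is home has its middle 43 mm in front of the face (x = -0.043). The empty place is around y = 0.
- carton_left: Identical carton lying flat, label up, its end against the rail, about 97 mm to the left (+y) of the rail's middle. Origin: centre of its underside; its length (own y) points to the rail. Stays where it is.
- carton_right: The same, about 97 mm to the right (-y) of the rail's middle. Stays where it is.
- loupe: Black eye loupe, 35 mm across and 28 mm high, standing to one side of the work; origin: centre of its underside. Stays where it is.
- padlock: Brass padlock lying down, 62 by 40 by 18 mm, on the other side of the work; origin: centre of its underside. Stays where it is.
- oil_bottle: White oil bottle with a red nozzle, 42 mm across and 114 mm high, standing to the right of the row; origin: centre of its underside. Stays upright where it is. (Not part of the task: a tall locker bounds the worktop on the left, beyond y = +0.30.)

How it is judged:
On the way:
1. the carton has been tipped over: it lies flat on the worktop, label face up, still short of the rail (angle between carton's own z axis and vertical below 0.1 rad and height (world z) of carton_center below 0.022 m and x of carton_center in the frame of stop_rail below -0.06 m), for 0.2 s.
At the end, for the whole second after the job is handed in: The carton lies flat, label up, at rest, middle within 50 mm of the rail's middle, its end within 4 mm of the rail and square to it within 0.1 rad; the other cartons, loupe, padlock and oil bottle within 15 mm of where they were (angle between carton's own z axis and vertical below 0.1 rad and height (world z) of carton_center below 0.022 m and x of carton_center in the frame of stop_rail between -0.047 and -0.035 m and y of carton_center in the frame of stop_rail between -0.05 and 0.05 m and angle between the y axis of carton and the x axis of stop_rail, either way round below 0.1 rad and linear speed of carton below 0.02 m/s); the robot touches nothing.
It fails at once if the carton was picked up instead of pushed (raised more than about 8 mm while standing or lying, or above the height it reaches by tipping) (height (world z) of carton_center above 0.058 m or (height (world z) of carton_center above 0.027 m and angle between carton's own z axis and vertical below 0.1 rad) or (height (world z) of carton_center above 0.051 m and angle between carton's own z axis and vertical above 1.5 rad)).
It fails at once if a neighbouring carton was moved more than 15 mm (distance of any of carton_left, carton_right from where it was at the start of the episode above 0.015 m).
It fails at once if the loupe, the padlock or the oil bottle was moved more than 15 mm or the bottle was tipped (distance of any of loupe, padlock, oil_bottle from where it was at the start of the episode above 0.015 m or angle between oil_bottle's own z axis and vertical above 0.3 rad).
It also fails if it takes over 45 s, if anything falls off the work surface, if the arm or the gripper's body presses on something with over 40 N, if the wrist force passes 120 N, or if a joint passes its speed limit or range.

## Working session

There is one attempt and no reset: what is moved stays moved. The work goes in short steps, Python scripts to look and compute and a tool call to move; the robot and the scene stay as the last step left them, time stands still between calls to the robot, and variables do not carry over. Pictures are saved under pics/ and viewed, at most 10 in all, crops included, and the job is handed in when it is done.

```bash
mkdir -p pics; ls; cat > h.py <<'E'
import numpy as np,cv2
from station import manip, cam, job
def snap(n,f=None):
    s=cam.snapshot(n)
    if f: cv2.imwrite('pics/'+f,s['pixels'][:,:,::-1])
    return s
def cloud(s):
    d=s['range_z'];f=d.shape[0]/2/np.tan(np.radians(s['fov_y'])/2)
    v,u=np.mgrid[:d.shape[0],:d.shape[1]]
    P=np.stack([(u-s['cx'])/f*d,(v-s['cy'])/f*d,d],-1)
    W=(P-np.array(s['t']))@np.array(s['R'])
    W[d==0]=np.nan
    return W
E
python3 - <<'E'
from h import *
s=snap('top','t0.png');W=cloud(s);np.save('t0.npy',W)
s=snap('scene','s0.png');np.save('s0.npy',cloud(s))
x=manip.sense();print(x['tcp_pos'],x['tool_rot'],x['finger_gap'],x['t'])
E
```

```text
pics
station.py
[ 0.15146694 -0.60572257  0.25242095] [ 9.92521645e-01  1.22064569e-01  6.67906625e-05 -1.01077531e-03] 1.0001613447551132 0.1
```

View pics/t0.png

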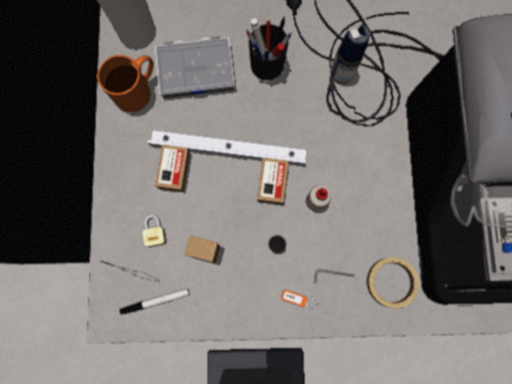

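View pics/s0.png

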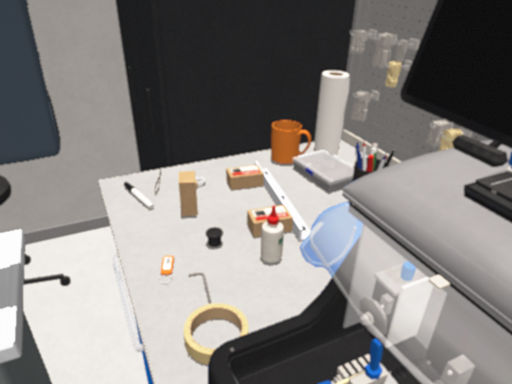

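The top view shows the rail from (150,138) to (305,155), the neighbours at (172,168) and (273,181), and the standing carton at (202,248). The padlock is at (153,235), the loupe at (277,244) and the bottle at (319,197). Next I'll measure these from the range data.

```bash
cat >> h.py <<'E'
def rect(W,m,zlo,zhi,box):
    # box u0,u1,v0,v1 ; min-area rect of points at height range
    u0,u1,v0,v1=box;w=W[v0:v1,u0:u1].reshape(-1,3);w=w[(w[:,2]>zlo)&(w[:,2]<zhi)]
    r=cv2.minAreaRect(w[:,:2].astype(np.float32)*1000);print(m,len(w),np.round(np.median(w[:,2]),4),np.round(r[0],1),np.round(r[1],1),round(r[2],2))
    return w
def frame():
    pass
E
python3 - <<'E'
from h import *
W=np.load('t0.npy')
w=rect(W,'rail',.024,.04,(140,315,125,150)); 
# rail 
w=rect(W,'rail2',.020,.04,(140,315,125,165))
rect(W,'left',.03,.045,(150,192,149,195));rect(W,'right',.03,.045,(252,295,161,210))
w=rect(W,'carton',.075,.095,(175,230,225,275));print(np.ptp(w,axis=0))
rect(W,'cartonall',.01,.095,(175,230,225,275))
rect(W,'padlock',.006,.03,(135,172,210,252));rect(W,'loupe',.015,.04,(262,295,228,260));rect(W,'bottle',.03,.13,(300,338,178,215))
print(W[300,240])
E
```

```text
rail 283 0.0303 [692.3 134. ] [143.1  17.1] 81.57
rail2 1216 0.0329 [664.5  49.6] [318.4  47.2] 81.57
left 1062 0.0354 [652.  154.8] [52.4 82.3] 81.32
right 1091 0.0354 [622.5 -50.2] [63.5 87.2] 81.08
carton 585 0.0842 [488.7  91.3] [51.8 36.3] 73.5
[0.0457132  0.05886121 0.01302273]
cartonall 656 0.084 [488.6  91.4] [52.2 36.3] 74.25
padlock 469 0.0165 [532.1 194.3] [61.5 40.2] 9.0
loupe 257 0.0268 [497.  -48.6] [32.9 32.8] 88.1
bottle 443 0.0717 [ 581.9 -129.6] [40.2 40.3] 43.29
[3.92989581e-01 2.43714802e-02 1.75559304e-04]
```

```bash
cat >> h.py <<'E'
from scipy.spatial.transform import Rotation as Rn
def yaw(): 
    x=manip.sense();R=Rn.from_quat(x['tool_rot']).as_matrix();return np.arctan2(R[1,0],R[0,0])
def to(p,y=None):
    x=manip.sense();R=Rn.from_quat(x['tool_rot']).as_matrix()
    a=np.arctan2(R[1,0],R[0,0]);d=np.array(p)-x['tcp_pos']
    print('shift',np.round(R.T@d,4),'turn',None if y is None else round((a-y+np.pi)%(2*np.pi)-np.pi,3))
E
python3 - <<'E'
from h import *
W=np.load('t0.npy').reshape(-1,3);W=W[~np.isnan(W[:,0])]
th=-0.147
for th in(-.14,-.147,-.155):
  e=np.array([np.cos(th),np.sin(th)]);n=np.array([-e[1],e[0]])
  a=W[:,:2]@e;b=W[:,:2]@n;z=W[:,2]
  m=(z>.022)&(z<.035)&(a>.6)&(a<.75)
  # rail front edge at several b bins not covered by cartons
  c=[]
  for b0 in np.arange(.0,.31,.02):
    k=m&(b>b0)&(b<b0+.02); c.append((round(b0,2),*np.round(np.percentile(a[k],[1,50,99]),3)) if k.sum()>5 else 0)
  print(th,c)
  k=m|((z>.012)&(z<.04)&(a>.655)&(a<.72)); print('b',np.percentile(b[k&(a>.665)],[.5,99.5]))
  for nm,l,h in(('L',.14,.25),('R',-.03,.09)):
    k=(z>.033)&(z<.039)&(a>.55)&(a<.66)&(b>l)&(b<h);print(nm,np.round(np.percentile(a[k],[1,99]),3),np.round(np.percentile(b[k],[1,99]),3))
k=(W[:,0]>0)&(W[:,0]<.6)&(W[:,1]<-.2)&(W[:,2]>.06);print('obst',k.sum(),np.percentile(W[k],[0,1,50,99,100],axis=0).round(3))
to([.33,-.26,.253],-.28)
E
```

```text
-0.14 [(np.float64(0.0), np.float64(0.605), np.float64(0.666), np.float64(0.672)), (np.float64(0.02), np.float64(0.601), np.float64(0.639), np.float64(0.672)), (np.float64(0.04), np.float64(0.601), np.float64(0.642), np.float64(0.672)), (np.float64(0.06), np.float64(0.604), np.float64(0.653), np.float64(0.672)), (np.float64(0.08), np.float64(0.667), np.float64(0.669), np.float64(0.673)), (np.float64(0.1), np.float64(0.667), np.float64(0.669), np.float64(0.673)), (np.float64(0.12), np.float64(0.667), np.float64(0.669), np.float64(0.673)), (np.float64(0.14), np.float64(0.667), np.float64(0.67), np.float64(0.674)), (np.float64(0.16), np.float64(0.668), np.float64(0.67), np.float64(0.674)), (np.float64(0.18), np.float64(0.668), np.float64(0.67), np.float64(0.674)), (np.float64(0.2), np.float64(0.601), np.float64(0.653), np.float64(0.674)), (np.float64(0.22), np.float64(0.602), np.float64(0.641), np.float64(0.675)), (np.float64(0.24), np.float64(0.601), np.float64(0.646), np.float64(0.675)), (np.float64(0.26), np.float64(0.601), np.float64(0.649), np.float64(0.675)), (np.float64(0.28), np
[... 2272 characters left out ...]
.665), np.float64(0.668), np.float64(0.671)), (np.float64(0.22), np.float64(0.601), np.float64(0.638), np.float64(0.671)), (np.float64(0.24), np.float64(0.602), np.float64(0.641), np.float64(0.671)), (np.float64(0.26), np.float64(0.602), np.float64(0.642), np.float64(0.671)), (np.float64(0.28), np.float64(0.665), np.float64(0.668), np.float64(0.671)), (np.float64(0.3), np.float64(0.665), np.float64(0.667), np.float64(0.671))]
b [-0.22600006  0.4555726 ]
L [0.58  0.659] [0.228 0.25 ]
R [0.58  0.659] [0.026 0.078]
obst 7890 [[ 0.378 -0.495  0.06 ]
 [ 0.381 -0.468  0.061]
 [ 0.53  -0.348  0.135]
 [ 0.599 -0.326  0.282]
 [ 0.6   -0.324  0.287]]
shift [ 2.570e-01 -2.922e-01  1.000e-04] turn 0.525
```

Careful with the scale: turns go in shares of pi rad. That gives: 0.42 rad / 3.1416 = 0.1337.

Call:
advance(offsets=[[[0.03, -0.036, 0, 0.0191, 0.2], [0.06, -0.072, 0, 0.0382, 0.2], [0.09, -0.108, 0, 0.0573, 0.2], [0.12, -0.144, 0, 0.0764, 0.2], [0.15, -0.18, 0, 0.0955, 0.2], [0.18, -0.216, 0, 0.1146, 0.2], [0.21, -0.252, 0, 0.1337, 0.2], [0.235, -0.288, 0, 0.1528, 0.2], [0.26, -0.33, 0, 0.1655, 0.2], [0.29, -0.37, 0, 0.1655, 0.2], [0.32, -0.42, 0, 0.1655, 0.2], [0.35, -0.465, 0, 0.1655, 0.2], [0.385, -0.52, 0, 0.1655, 0.2], [0.41, -0.57, 0, 0.1655, 0.2], [0.43, -0.61, 0, 0.1655, 0.2], [0.434, -0.63, 0, 0.1655, 0.2], [0.434, -0.63, 0, 0.1655, 0.2], [0.434, -0.63, 0, 0.1655, 0.2]]], force=20)

```text
t: 1.9
tcp_pos: [0.4193, 0.1112, 0.253]
tool_rot: [0.991, -0.135, -0.0, 0.0]
force: [0.2, -0.4, 0.2]
finger_gap: 0.203
gripper_force: 0.0
```

```bash
python3 - <<'E'
from h import *
print(yaw(),manip.sense()['finger_gap'],manip.sense()['tcp_pos'])
to([.432,.107,.084],-.28)
E
```

```text
-0.27109222103671765 0.2034817971623644 [0.41929724 0.11120475 0.25302063]
shift [0.0135 0.0005 0.169 ] turn 0.009
```

Call:
advance(offsets=[[[0.005, 0, 0.05, 0, 0.2], [0.01, 0, 0.1, 0, 0.2], [0.012, 0, 0.145, 0, 0.2], [0.013, 0, 0.167, 0, 0.2], [0.022, 0, 0.167, 0, 0.2], [0.03, 0, 0.167, 0, 0.2], [0.038, 0, 0.167, 0, 0.2], [0.045, 0, 0.167, 0, 0.2], [0.052, 0, 0.167, 0, 0.2], [0.059, 0, 0.167, 0, 0.2], [0.065, 0, 0.167, 0, 0.2], [0.065, 0, 0.167, 0, 0.2]]])

```text
t: 3.1
tcp_pos: [0.4841, 0.0922, 0.0866]
tool_rot: [0.991, -0.137, 0.001, -0.0]
force: [-0.2, -0.7, -0.4]
finger_gap: 0.202
gripper_force: 0.0
```

```bash
python3 - <<'E'
from h import *
s=snap('scene','s1.png');cv2.imwrite('pics/s1.png',cv2.resize(s['pixels'][130:260,120:320,::-1],None,fx=3,fy=3))
E
```

```text
(no output)
```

View pics/s1.png

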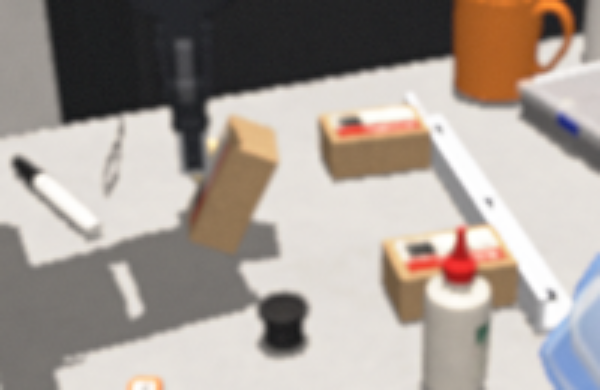

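The carton, at crop (235,185), is tilted roughly 20° forward about its far edge with the fingers behind it. I'll keep pushing a little.

Call:
advance(offsets=[[[0.007, 0, 0, 0, 0.2], [0.014, 0, 0, 0, 0.2], [0.02, 0, 0, 0, 0.2], [0.025, 0, 0, 0, 0.2], [0.025, 0, 0, 0, 0.2], [0.025, 0, 0, 0, 0.2], [0.025, 0, 0, 0, 0.2], [-0.03, 0, 0, 0, 0.2], [-0.07, 0, 0, 0, 0.2], [-0.08, 0, 0, 0, 0.2]]])

```text
t: 4.15
tcp_pos: [0.3973, 0.1151, 0.0862]
tool_rot: [0.991, -0.136, -0.006, 0.001]
force: [-0.1, -0.3, -0.2]
finger_gap: 0.201
gripper_force: 0.0
```

```bash
python3 - <<'E'
from h import *
s=snap('scene','s2.png');cv2.imwrite('pics/s2.png',cv2.resize(s['pixels'][130:260,120:320,::-1],None,fx=3,fy=3))
s=snap('top','t2.png');W=cloud(s);rect(W,'c',.031,.04,(185,245,180,255))
E
```

```text
c 1176 0.0354 [547.9  74.9] [52.3 85. ] 74.5
```

View pics/s2.png

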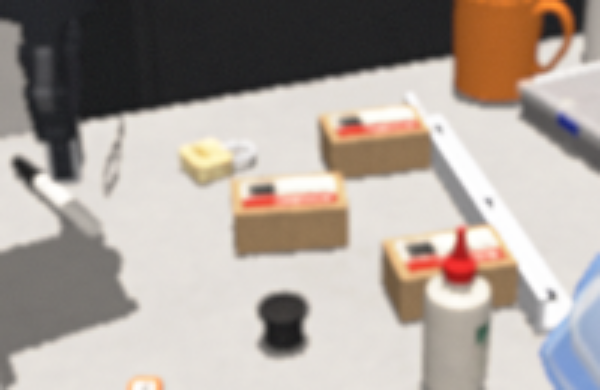

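View pics/t2.png

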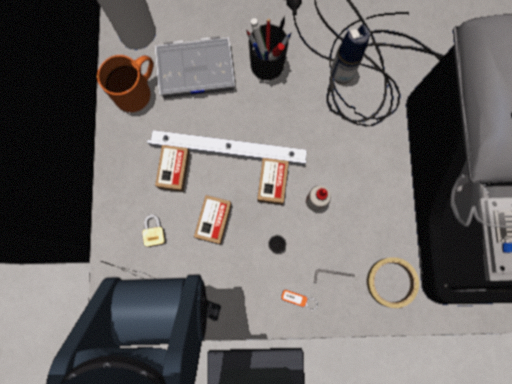

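The carton lies flat with its label up at (213,219) in the top view, and the neighbours, padlock, loupe and bottle are unmoved. Next I turn the fingers square to the rail and lower them behind the carton's near end.

```bash
python3 - <<'E'
from h import *
to([.4644,.0894,.035],-.155)
E
```

```text
shift [0.0664 0.0076 0.0512] turn -0.119
```

Converted, -0.119 rad / 3.1416 = -0.0379.

Call:
advance(offsets=[[[0.03, 0.004, 0.01, -0.0191, 0.2], [0.066, 0.008, 0.03, -0.0379, 0.2], [0.066, 0.008, 0.051, -0.0379, 0.2], [0.066, 0.008, 0.051, -0.0379, 0.2]]])

```text
t: 4.65
tcp_pos: [0.4689, 0.0875, 0.0335]
tool_rot: [0.997, -0.079, -0.0, 0.0]
force: [-0.6, 0.7, 0.0]
finger_gap: 0.197
gripper_force: 0.0
```

```bash
python3 - <<'E'
from h import *
e=np.array([.988,-.1544]);n=np.array([.1544,.988]);p=manip.sense()['tcp_pos'];print(p,yaw(),p[:2]@e,p[:2]@n)
E
```

```text
[0.46892231 0.08753545 0.03353083] -0.15789002189579163 0.44977976708431605 0.1588866314265311
```

Call:
advance(offsets=[[[0.015, 0, 0, 0, 0.2], [0.022, 0, 0, 0, 0.2], [0.029, 0, 0, 0, 0.2], [0.036, 0, 0, 0, 0.2], [0.043, 0, 0, 0, 0.2], [0.05, 0, 0, 0, 0.2], [0.057, 0, 0, 0, 0.2], [0.064, 0, 0, 0, 0.2], [0.071, 0, 0, 0, 0.2], [0.078, 0, 0, 0, 0.2], [0.085, 0, 0, 0, 0.2], [0.091, 0, 0, 0, 0.2], [0.097, 0, 0, 0, 0.2], [0.102, 0, 0, 0, 0.2], [0.107, 0, 0, 0, 0.2], [0.107, 0, 0, 0, 0.2]]])

```text
t: 6.25
tcp_pos: [0.5742, 0.0716, 0.0354]
tool_rot: [0.997, -0.078, 0.002, 0.0]
force: [0.1, 0.5, -0.9]
finger_gap: 0.198
gripper_force: 0.0
```

```bash
python3 - <<'E'
from h import *
e=np.array([.988,-.1544]);n=np.array([.1544,.988]);p=manip.sense()['tcp_pos'];print(p,yaw(),p[:2]@e,p[:2]@n)
s=snap('scene');cv2.imwrite('pics/s3.png',cv2.resize(s['pixels'][130:260,120:320,::-1],None,fx=3,fy=3))
s=snap('top','t3.png');cv2.imwrite('pics/t3.png',cv2.resize(s['pixels'][110:270,130:330,::-1],None,fx=3,fy=3))
E
```

```text
[0.57417713 0.07160923 0.03540144] -0.15639241940889578 0.5562305435565862 0.1594028713043472
```

View pics/t3.png

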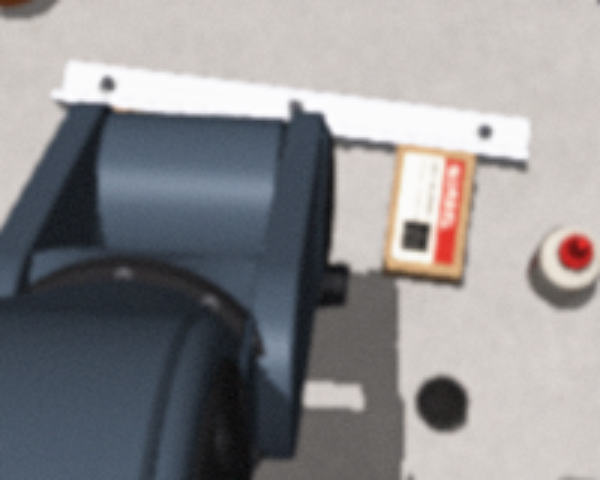

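The arm hides the carton in the top view, and the right neighbour at crop (430,210) is unmoved. I'll finish in small steps and watch the force.

Call:
advance(offsets=[[[0.003, 0, 0, 0, 0.2], [0.006, 0, 0, 0, 0.2], [0.009, 0, 0, 0, 0.2], [0.011, 0, 0, 0, 0.2], [0.011, 0, 0, 0, 0.2]]])

```text
t: 6.85
tcp_pos: [0.5841, 0.07, 0.0353]
tool_rot: [0.997, -0.078, 0.001, 0.0]
force: [-0.7, 0.0, -0.5]
finger_gap: 0.204
gripper_force: 0.1
```

Call:
advance(offsets=[[[0.002, 0, 0, 0, 0.2], [0.002, 0, 0, 0, 0.2]]])

```text
t: 7.05
tcp_pos: [0.5856, 0.0698, 0.0353]
tool_rot: [0.997, -0.078, 0.0, 0.0]
force: [-0.5, 0.5, 0.4]
finger_gap: 0.199
gripper_force: 0.5
```

View pics/s3.png

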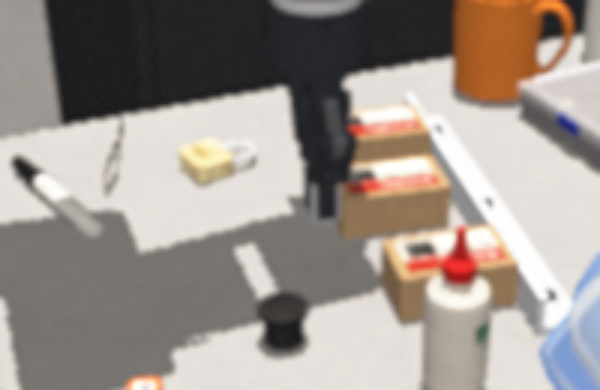

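That scene crop, taken before the last push, shows the carton at (395,195) between its neighbours, with a small gap left to the rail. No rail contact force yet, so I keep going in small steps.

Call:
advance(offsets=[[[0.002, 0, 0, 0, 0.2], [0.002, 0, 0, 0, 0.2]]])

```text
t: 7.25
tcp_pos: [0.5877, 0.0695, 0.0353]
tool_rot: [0.997, -0.078, 0.0, -0.0]
force: [-1.3, 0.5, -0.8]
finger_gap: 0.203
gripper_force: 0.5
```

Call:
advance(offsets=[[[0.002, 0, 0, 0, 0.2], [0.002, 0, 0, 0, 0.2]]], only="force|tcp")

```text
tcp_pos: [0.5885, 0.0693, 0.0353]
force: [-4.5, -0.3, 3.2]
gripper_force: 1.8
```

Call:
advance(offsets=[[[0.001, 0, 0, 0, 0.2], [0.001, 0, 0, 0, 0.2]]], only="force|tcp")

```text
tcp_pos: [0.5885, 0.0693, 0.0353]
force: [-6.1, 0.5, 4.2]
gripper_force: 2.8
```

Rail contact has been reached. A small extra press will square it, then I back off and check.

Call:
advance(offsets=[[[0.002, 0, 0, 0, 0.2], [0.002, 0, 0, 0, 0.2]]])

```text
t: 7.85
tcp_pos: [0.5886, 0.0693, 0.0351]
tool_rot: [0.997, -0.078, -0.004, -0.0]
force: [-7.9, 1.2, 5.5]
finger_gap: 0.2
gripper_force: 4.3
```

Call:
advance(offsets=[[[-0.003, 0, 0, 0, 0.2], [-0.01, 0, 0, 0, 0.2], [-0.03, 0, 0, 0, 0.2], [-0.07, 0, 0, 0, 0.2], [-0.11, 0, -0.02, 0, 0.2], [-0.15, 0, -0.06, 0, 0.2], [-0.17, 0, -0.1, 0, 0.2], [-0.17, 0, -0.1, 0, 0.2]]])

```text
t: 8.65
tcp_pos: [0.4233, 0.0958, 0.1391]
tool_rot: [0.997, -0.077, 0.003, -0.0]
force: [1.0, 0.2, -0.1]
finger_gap: 0.2
gripper_force: 0.0
```

```bash
python3 - <<'E'
from h import *
s=snap('top');W=cloud(s);cv2.imwrite('pics/t4.png',cv2.resize(s['pixels'][110:270,130:330,::-1],None,fx=3,fy=3))
w=W.reshape(-1,3);a=w[:,:2]@[.988,-.1544];b=w[:,:2]@[.1544,.988];z=w[:,2]
for l,h in((.09,.21),(.01,.085),(.215,.30)):
  k=(z>.034)&(z<.04)&(a<.664)&(a>.5)&(b>l)&(b<h)
  print(cv2.minAreaRect(np.stack([a[k],b[k]],1).astype(np.float32)*1000),np.median(z[k]),k.sum())
W0=np.load('t0.npy')
for nm,bx,zl in(('padlock',(135,172,210,252),.006),('loupe',(262,295,228,260),.015),('bottle',(300,338,178,215),.03)): rect(W,nm,zl,.13,bx)
E
```

```text
((622.1423950195312, 163.2894287109375), (83.35691833496094, 51.92201232910156), 0.13544102013111115) 0.03581717589780996 900
((621.6143188476562, 52.414058685302734), (84.42388916015625, 51.68598556518555), 0.0263459961861372) 0.035869970102374034 902
((621.3604736328125, 253.70986938476562), (84.85881042480469, 52.25741958618164), 0.15077681839466095) 0.03585672794922323 928
padlock 465 0.0162 [532.3 194.8] [62.1 40.3] 10.65
loupe 257 0.0267 [497.  -48.6] [33.  32.8] 88.0
bottle 446 0.0714 [ 581.7 -129.7] [40. 40.] 41.45
```

View pics/t4.png

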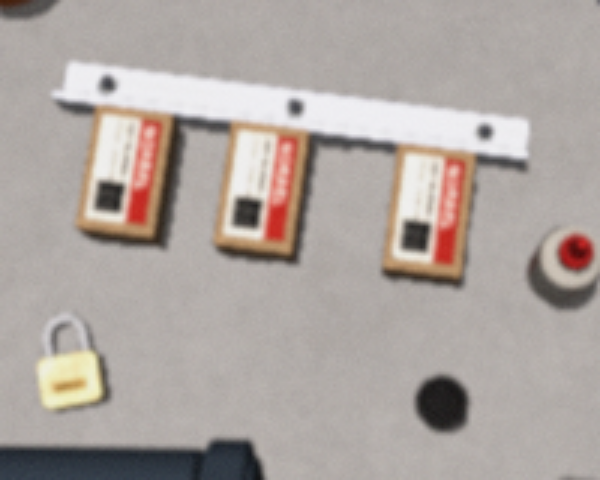

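The carton, at crop (263,190), is against the rail at the same depth as its neighbours (622 mm against 621.5 mm). It is square to within 0.003 rad and about 10 mm left of the middle. Nothing else has moved, so I'm handing in.

```bash
python3 -c "
from station import manip, cam, job
print(job.sign_off())"
```

```text
the job is handed in; nothing more can be done
None
```

The carton was tipped flat, label up, and pushed square against the rail about 10 mm left of the middle; I handed the job in at about 9 s with nothing else measurably moved, and the hand-in returned no verdict.

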